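# Hold back the forms printer's tension arm for paper loading

### The job

Get the forms printer ready for a colleague to thread new paper: lift its hinged clear cover and leave it standing upright (at 90 degrees). Then, with the fingers against the rubber roller of the sprung tension arm inside, push the arm back past its ratchet click and finish holding it there, clearly past the click but not up against its end stop. It springs back if let go, so do not release it; leave the other things on the table alone.

Things in the scene. Friction and masses are not known exactly. Their poses are not given: they have to be found in the camera images.
- printer: Grey forms printer, fixed, 260 (x) x 320 (y) x 102 mm high. Origin: centre of its underside; front faces its -x, z up. A well open at the top spans x -118 to +22 mm, y -120 to +120 mm from the origin, floor 47 mm above the table; its front sill is only 58 mm high, the other sides 102 mm. The cover closes the well.
- cover (a joint): Cover angle (rad): 0 closed and level, 1.57 upright, stop at 1.9 (leaning back). Clear plate with grey rim, 270 mm wide, 150 mm from hinge to front edge, 7 mm thick, 220 g, hinged on its far (+x) edge along the printer's y. Stiff hinge: it stays where it is left; 3 to 4 N at the tongue lifts it.
- cover_hinge (a point): Middle of the cover's hinge line, 22 mm behind (+x) the printer's origin, 106 mm above the table.
- cover_grip (a point): Point in the cover's tongue, on its midplane, 174 mm from the hinge line. The tongue is a tab in the cover's plane at the middle of the front edge, 24 mm wide (y), 10 mm thick, from 150 to 190 mm from the hinge. It overhangs the printer's front, free below, and points up when the cover is upright. Pinched across its width it turns between the fingers as the cover swings.
- tension_arm (a joint): Angle a (rad) of the sprung tension arm, a flat bar 16 mm wide low in the well on a vertical pivot: 0 at rest, grows as the roller is pushed to the printer's +y, end stop 0.88. Its tooth meets the pawl from 0.25, the click's top is at 0.40, passed above 0.56. Let go, it springs back to 0 from anywhere. At the roller: 3.5 N at rest, 7 N past the click, 1 to 2 N more climbing the click.
- tension_pivot (a point): Pivot of the tension arm, 50 mm above the table, 15 mm in front (-x) of the printer's origin. At angle a the roller's axis lies from here, in the printer's axes, at x = -85 cos(a - 0.45) mm, y = 85 sin(a - 0.45) mm.
- idler: The upright rubber idler roller with a thin steel cap on the free end of the tension arm: 16 mm diameter (cap 18 mm), 42 mm high, standing in the well from 59 to 101 mm above the table. Origin: its axis at its foot, 59 mm above the table. It turns freely on its axis. This is what to push.
- idler_top (a point): Centre of the top of the idler roller, 101 mm above the table.
- pawl (a joint): Slide (m) of the small steel pawl slider in the well, on the +y side of the pivot: 0 = at rest, about 0.003 when the arm's tooth lifts it at the click, back to 0 beyond it. Low in the well; not to be handled.
- ink_bottle: Bystander: white ink bottle with cap, 32 mm diameter, 75 mm high, standing; origin at the centre of its foot.
- speaker: Bystander: black desk speaker, 85 x 75 x 120 mm high; origin at the centre of its underside.
- ink_pad: Bystander: clear-cased ink pad, 110 x 75 x 12 mm, with its thin clear lid leaning open to 100 mm high, reaching 70 mm beyond its +x end; origin at the centre of its underside.
- reader: Bystander: white flat ring reader, 150 x 100 x 27 mm; origin at the centre of its underside.

How it is judged:
By the outcome, as a careful person would: the job done as asked, in the order asked, and still so for the second after the job is handed in, while the arm keeps its last pose, push and grip.
It also fails if it takes over 51 s, if anything falls off the work surface, if the arm or the gripper's body presses on something with over 40 N, if the wrist force passes 120 N, or if a joint passes its speed limit or range.

### The arm

A 6-joint arm with a two-finger parallel gripper is mounted at the origin on the work surface. World frame = base frame: x ahead of the robot, y to its left, z up, the work surface at z = 0. Lengths are in m, angles in degrees, forces in N, time in s.
With the tool pointing down it reaches from about 0.3 to 0.75 m from the base axis. Payload 8.5 kg.
Tool frame: the origin (TCP) lies midway between the tips of the shut fingers; the grasp point (between the pads) lies 19 mm behind it; z points along the fingers, y is the direction in which the jaws open and shut (so a half turn about z gives the same grasp; the last joint's range is limited). The gripper opens to 85 mm and grips with 20 to 120 N. Pads are 22 mm wide; open, the fingers measure 114 mm over their backs; the gripper's body (76 mm by 85 mm) begins 54 mm behind the grasp point. The pads swing forward as they close: fully open they stand 13 mm farther back than shut.
Start: joints at [51.835, 21.807, 74.336, -0, 83.858, -12.336], TCP at [0.24, 0.495, 0.231] pointing down, gripper open.
Joint ranges: [-178.18, 178.18], [-50.72, 133.34], [12.68, 142.11], [-81.47, 261.47], [9.98, 163.14], [-165.26, 165.26]. Speed limits (degrees/s): [136.94, 136.94, 180, 180, 180, 180].

### API

Orientations are given as a 3x3 rotation matrix whose columns are the frame's x, y, z axes.
In Python, from rig import env, viewer, ticket gives the robot as it stands. The module is installed in compiled form; this text tells all that it offers.
- The arm moves only by the shell command python3 -m pendant 'ROWS' [FORCE]. ROWS is JSON, a list of rows, each a list of 3 entries, a list of its own where there are three numbers: the shift along the world's x, y, z in mm, then the turn about the world's z in rad, then the opening, from -1 (shut) to 1 (fully open). A call has 1 to 12 rows; each row shifts and turns the pose as measured when the row begins; what a row does not reach is not made up. A row lasts 1/8 s, in which the tool goes at most 62.5 mm and 10.7 degrees, less where a joint would pass 70% of its speed; a pose out of reach is approached as far as the arm can. A call with a gripper value outside its range is refused whole. The fingers move at their own pace and stop on an object; FORCE is the grip in N (left out, the last holds). Time passes only in rows, so rows that do not move let the fingers close. It gives the time, the measured TCP pose, the force and the opening at its end, in the units of the state.
- env.observe(): the state, without advancing time (a new reading comes with each control period).
- viewer.get_image(name): name is "scene" or "side" or "wrist"; returns (picture, depth): 384x512x3 uint8, red, green, blue; 384x512 float32, m along the optical axis (not along the pixel's ray), 0 where there is no reading.
- viewer.camera_params(name): a dict with "fx", "fy", "cx", "cy" (pixels), "D" ([k1, k2, p1, p2, k3] as OpenCV has them; the pictures are not rectified), "rvec" (rotation vector, rad) and "tvec" (3), from world to camera coordinates, as OpenCV has them; the wrist camera has in their place "T_tool_cam" (4x4, takes a point from camera to tool coordinates, whose origin is the TCP and whose axes are the flange's). Camera axes: x right, y down, z forward; pixel columns grow to the right and rows downward; lengths in m; the calibration is good to about 2 mm. A picture is of the moment at which its call begins: read the wrist's pose just before it. camera_params takes no time and is no camera call.
- ticket.close_job(): hands the job in, once; it reports no verdict.
The state is a dict: "time_s": time; "q": joint angles; "qvel": joint speeds; "joint_efforts": joint torques, N m; "position": TCP position; "tool_rot": TCP orientation; "ft_force": force on the tool from outside, world axes, zero at the start; "wrist_torque": the same for the moment, N m; "grip_width": finger opening in m.
Only numpy, scipy, OpenCV 4.12 (cv2) and the standard library are available. Lean on these libraries where they do the work, as an engineer would, in place of code of your own. Each camera call takes 0.05 s, during which the arm holds its last target. There are 200 camera calls.

## Working session

There is one attempt and no reset: what is moved stays moved. The work goes in short steps, Python scripts to look and compute and a shell command to move; the robot and the scene stay as the last step left them, time stands still between calls to the robot, and variables do not carry over. Pictures are saved under pics/ and viewed, about 8 in all and at most 12, crops included, and the job is handed in when it is done.

```bash
mkdir -p pics
cat > h.py <<'E'
import numpy as np, cv2
from rig import env, viewer, ticket
def grab(n,save=None):
    s=env.observe(); im,d=viewer.get_image(n)
    if save: cv2.imwrite(f'pics/{save}.png',im[...,::-1])
    return s,im,d
def cam(n,s=None):
    p=viewer.camera_params(n); K=np.array([[p['fx'],0,p['cx']],[0,p['fy'],p['cy']],[0,0,1.]]); D=np.array(p['D'],float)
    if n=='wrist':
        T=np.eye(4);T[:3,:3]=s['tool_rot'];T[:3,3]=s['position'];M=T@np.array(p['T_tool_cam']);return K,D,M[:3,:3],M[:3,3]
    R=cv2.Rodrigues(np.array(p['rvec'],float))[0];return K,D,R.T,-R.T@np.array(p['tvec'],float).ravel()
def rays(c,px):
    K,D,R,o=c; u=cv2.undistortPoints(np.array(px,float).reshape(-1,1,2),K,D).reshape(-1,2)
    return np.c_[u,np.ones(len(u))]@R.T,o
def onplane(c,px,z):
    r,o=rays(c,px); return o+r*((z-o[2])/r[:,2])[:,None]
def bydepth(c,px,d):
    r,o=rays(c,px); return o+r*np.array([d[int(round(v)),int(round(u))] for u,v in px])[:,None]
E
python3 - <<'E'
from h import *
s,a,d=grab('scene');_,b,d2=grab('side')
cv2.imwrite('pics/a.png',np.vstack([a,b])[...,::-1][:, :]) 
im=np.hstack([a,b])[...,::-1]; cv2.imwrite('pics/a1.png',a[...,::-1]);cv2.imwrite('pics/b1.png',b[...,::-1])
np.savez('v0.npz',d=d,d2=d2,a=a,b=b)
print(s['position'],s['tool_rot'],s['grip_width'],s['time_s']); 
for n in('scene','side'):print(cam(n)[3],cam(n)[2][:,2])
E
```

```text
[0.23946179 0.49481911 0.23071509] [[-9.00110746e-01  4.35660317e-01 -8.56323160e-04]
 [ 4.35661076e-01  9.00110049e-01 -1.15171317e-03]
 [ 2.69029355e-04 -1.40973607e-03 -9.99998970e-01]] 0.08542727600508368 0.0
[1.29943552 0.6047042  0.75266206] [-0.64027303 -0.51537563 -0.56959494]
[0.29275473 0.80349083 0.92076806] [ 0.21193159 -0.6850166  -0.69702027]
```

View pics/a1.png

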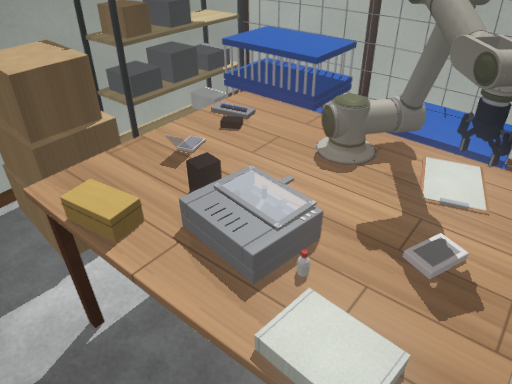

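View pics/b1.png

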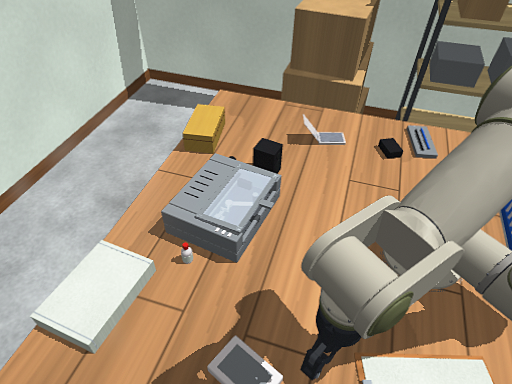

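Run:
```python
from h import *
v=np.load('v0.npz')
uu,vv=np.meshgrid(np.arange(512),np.arange(384)); px=np.c_[uu.ravel(),vv.ravel()]
P=[]
for n,d in(('scene',v['d']),('side',v['d2'])):
    c=cam(n); r,o=rays(c,px); p=o+r*d.ravel()[:,None]; p=p[(d.ravel()>0)]
    q=p[(p[:,2]>.09)&(p[:,2]<.118)&(p[:,0]>.3)&(p[:,0]<1)&(abs(p[:,1])<.5)]
    # biggest blob on a 5mm grid
    g=np.zeros((140,200),np.uint8); ij=np.c_[(q[:,0]-.3)/.005,(q[:,1]+.5)/.005].astype(int); g[ij[:,0],ij[:,1]]=1
    g=cv2.morphologyEx(g,cv2.MORPH_CLOSE,np.ones((5,5)))
    k,l,st,_=cv2.connectedComponentsWithStats(g); b=1+st[1:,4].argmax(); q=q[l[ij[:,0],ij[:,1]]==b]
    print(n,len(q),cv2.minAreaRect((q[:,:2]*1000).astype(np.float32)),np.median(q[:,2])); P.append(q)
    # tongue excluded: opening
    g2=cv2.morphologyEx((l==b).astype(np.uint8),cv2.MORPH_OPEN,np.ones((9,9))); k2=np.argwhere(g2).astype(np.float32)*5+[302.5,-497.5]
    print(cv2.minAreaRect(k2.astype(np.float32)))
A=np.vstack(P); im=np.full((700,800),0,np.uint8)
im[np.clip(((A[:,0]-.3)*1000).astype(int),0,699),np.clip(((A[:,1]+.4)*1000).astype(int),0,799)]=np.clip((A[:,2]-.085)*7000,30,255)
cv2.imwrite('pics/top.png',im[:600])
```

```text
scene 7165 ((608.4869995117188, 21.266357421875), (341.8282775878906, 298.3474426269531), 81.23657989501953) 0.10215467951493995
((626.835205078125, 25.67919921875), (329.964111328125, 266.8603820800781), 81.25383758544922)
side 5828 ((606.675537109375, 19.69793701171875), (343.0346374511719, 297.2457580566406), 81.08195495605469) 0.10705347283118594
((625.6411743164062, 25.602951049804688), (329.1315002441406, 264.6019287109375), 81.11934661865234)
```

View pics/top.png

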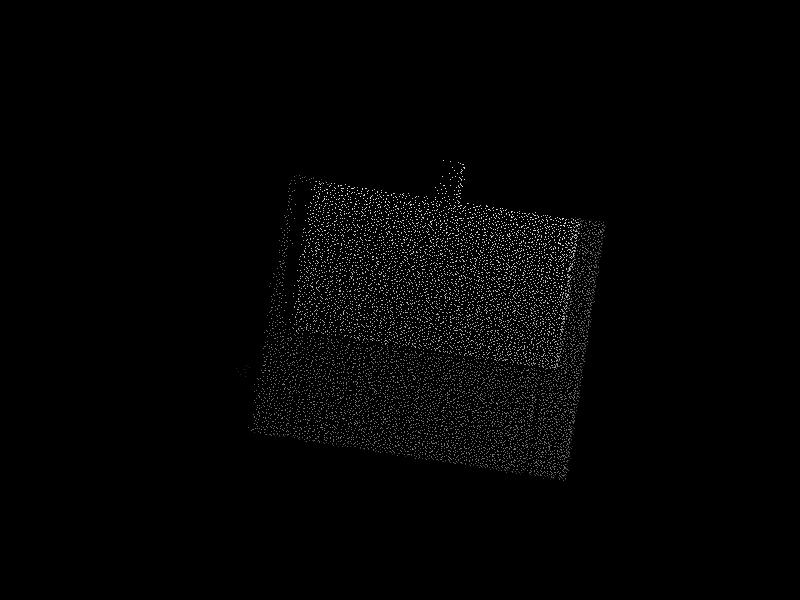

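The printer's top rectangle is 330 x 266 mm at z 0.102, centre about (0.626, 0.026) and yaw -8.8°. The tongue shows at about (0.46–0.50, 0.05), which matches the model. Next I move above it.

```bash
python3 -m pendant '[[[20,-37,0],0.025,-0.2],[[20,-37,0],0.025,-0.2],[[20,-37,0],0.025,-0.2],[[20,-37,0],0.025,-0.2],[[20,-37,0],0.025,-0.2],[[20,-37,0],0.025,-0.2],[[20,-37,0],0.025,-0.2],[[20,-37,0],0.025,-0.2],[[20,-37,0],0.025,-0.2],[[20,-37,0],0.025,-0.2],[[17,-37,0],0.025,-0.2],[[17,-37,0],0.025,-0.2]]' 40
python3 -m pendant '[[[0,0,0],0,-0.2],[[0,0,0],0,-0.2]]'
python3 - <<'E'
from h import *
s,a,d=grab('wrist','w1'); print(s['position'],np.degrees(np.arctan2(s['tool_rot'][1][1],s['tool_rot'][0][1])),s['grip_width'],s['time_s'])
np.savez('w1.npz',d=d,a=a)
c=cam('wrist',s); r,o=rays(c,np.c_[np.tile(np.arange(512),384),np.repeat(np.arange(384),512)])
p=(o+r*d.reshape(-1,1)).reshape(384,512,3); m=(d>0)&(p[...,2]>.095)&(p[...,2]<.12)
yaw=np.radians(-8.8);ux=np.array([np.cos(yaw),np.sin(yaw)]);uy=np.array([-ux[1],ux[0]])
q=p[m]; rel=(q[:,:2]-[.6263,.0256]); X=rel@ux*1000;Y=rel@uy*1000
t=(X<-137)&(X>-185)&(abs(Y)<40); print(t.sum(),'tongue X',np.percentile(X[t],[1,50,99]),'Y',np.percentile(Y[t],[1,50,99]),np.median(q[t,2]))
if t.sum()>50: print(cv2.minAreaRect((q[t][:,:2]*1000).astype(np.float32)))
E
```

```text
time_s: 1.6
position: [0.4764, 0.0372, 0.2275]
tool_rot: [[-0.991, 0.136, -0.006], [0.136, 0.991, -0.004], [0.005, -0.005, -1.0]]
ft_force: [1.2, 1.2, -0.4]
grip_width: 0.034
time_s: 1.85
position: [0.4767, 0.0356, 0.2267]
tool_rot: [[-0.99, 0.139, -0.007], [0.139, 0.99, -0.004], [0.007, -0.005, -1.0]]
ft_force: [-0.6, 0.5, -0.4]
grip_width: 0.0343
[0.47671558 0.0355907  0.22668908] 81.99499571315293 0.03426697879335264 1.85
229 tongue X [-169.0964723  -149.09549171 -137.19897936] Y [-11.36702028  -1.12076587  12.28538943] 0.11956156615807645
((475.0165710449219, 49.622528076171875), (23.6864013671875, 31.923416137695312), 81.94148254394531)
```

View pics/w1.png

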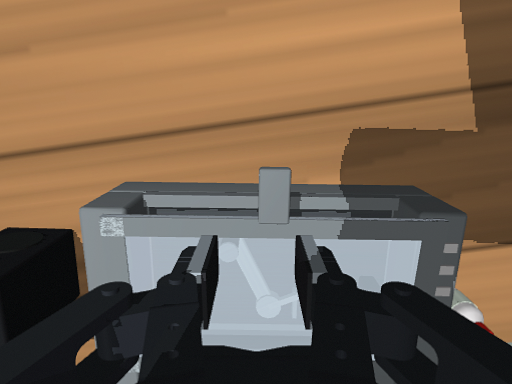

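Run:
```python
from h import *
d=np.load('w1.npz')['d'];s=env.observe();c=cam('wrist',s)
px=[(261,168),(290,168),(290,221),(261,221)]
yaw=np.radians(-8.8);ux=np.array([np.cos(yaw),np.sin(yaw)]);uy=np.array([-ux[1],ux[0]])
P=onplane(c,px,.111);print(P.round(4)); rel=P[:,:2]-[.6263,.0256];print(np.c_[rel@ux,rel@uy].round(4))
print(bydepth(c,[(275,180),(275,195),(275,210),(100,260),(460,300),(200,212),(200,150),(120,220)],d).round(4))
```

```text
[[0.4597 0.0415 0.111 ]
 [0.4627 0.0634 0.111 ]
 [0.5051 0.0585 0.111 ]
 [0.5019 0.0357 0.111 ]]
[[-0.1671 -0.0098]
 [-0.1674  0.0123]
 [-0.1248  0.014 ]
 [-0.1244 -0.009 ]]
[[ 4.681e-01  5.070e-02  1.212e-01]
 [ 4.798e-01  4.930e-02  1.202e-01]
 [ 4.910e-01  4.780e-02  1.219e-01]
 [ 4.123e-01  4.550e-02  3.704e-01]
 [ 6.481e-01  2.351e-01  3.480e-02]
 [ 5.065e-01 -2.490e-02  4.700e-02]
 [ 4.513e-01 -2.240e-02  4.000e-04]
 [ 4.834e-01 -7.150e-02  1.187e-01]]
```

```bash
python3 -m pendant '[[[-3,15,-20],-0.014,0],[[0,0,-30],0,0],[[0,0,-30],0,0],[[0,0,-30],0,0],[[0,0,-20],0,0],[[0,0,0],0,0]]'; python3 -m pendant '[[[0,0,0],0,0]]'
```

```text
time_s: 2.65
position: [0.4712, 0.0573, 0.0944]
tool_rot: [[-0.989, 0.145, -0.005], [0.145, 0.989, -0.004], [0.004, -0.004, -1.0]]
ft_force: [-0.6, -0.2, 0.8]
grip_width: 0.0428
time_s: 2.78
position: [0.4714, 0.0578, 0.0952]
tool_rot: [[-0.99, 0.144, -0.004], [0.144, 0.99, -0.004], [0.003, -0.004, -1.0]]
ft_force: [0.7, -0.0, -0.2]
grip_width: 0.0427
```

```bash
python3 -m pendant '[[[2.5,-7,-8],-0.008,0],[[0,0,0],0,0]]'
python3 - <<'E'
from h import *
s,a,d=grab('wrist','w2'); print(s['position'])
E
```

```text
time_s: 3.02
position: [0.4746, 0.0505, 0.088]
tool_rot: [[-0.988, 0.152, -0.001], [0.152, 0.988, -0.004], [0.001, -0.004, -1.0]]
ft_force: [0.4, 1.2, 0.6]
grip_width: 0.0428
[0.47462757 0.05053152 0.08800837]
```

View pics/w2.png

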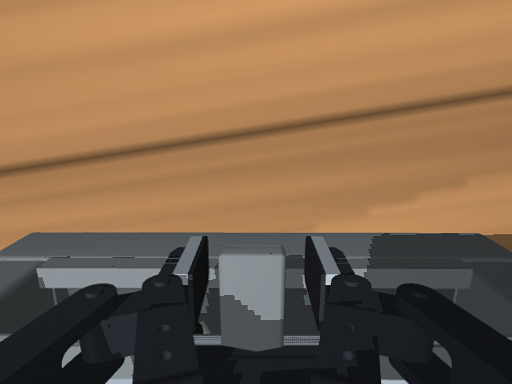

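The tongue (columns 220–285) sits centred between the pads (207 and 308), so I close on it.

```bash
python3 -m pendant '[[[0,0,0],0,-1],[[0,0,0],0,-1],[[0,0,0],0,-1],[[0,0,0],0,-1]]' 40
python3 - <<'E'
from h import *
p=np.array(env.observe()['position']);g=p+[0,0,.019]
yaw=np.radians(-8.8);u=np.array([np.cos(yaw),np.sin(yaw)])
H=np.array([.6263,.0256])+.022*u
print(g,H,(g[:2]-H)@u)
R=.175
for k in range(0,91,6):
    a=np.radians(k); print(k,(np.r_[H-R*np.cos(a)*u,.106+R*np.sin(a)-.019]*1000).round(1))
E
```

```text
time_s: 3.58
position: [0.4745, 0.0488, 0.0885]
tool_rot: [[-0.988, 0.152, -0.001], [0.152, 0.988, -0.007], [0.0, -0.007, -1.0]]
ft_force: [0.9, -0.6, -2.2]
grip_width: 0.0232
[0.47445767 0.04879454 0.1075478 ] [0.64804102 0.02223431] -0.1756033364575417
0 [475.1  49.   87. ]
6 [476.   48.9 105.3]
12 [478.9  48.4 123.4]
18 [483.6  47.7 141.1]
24 [490.1  46.7 158.2]
30 [498.3  45.4 174.5]
36 [508.1  43.9 189.9]
42 [519.5  42.1 204.1]
48 [532.3  40.1 217.1]
54 [546.4  38.  228.6]
60 [561.6  35.6 238.6]
66 [577.7  33.1 246.9]
72 [594.6  30.5 253.4]
78 [612.1  27.8 258.2]
84 [630.  25. 261.]
90 [648.   22.2 262. ]
```

```bash
python3 -m pendant '[[[1,0,18],0,-1],[[3,-0.5,18],0,-1],[[5,-1,18],0,-1],[[6,-1,17],0,-1],[[8,-1,16],0,-1]]'
```

```text
time_s: 4.2
position: [0.4978, 0.0452, 0.175]
tool_rot: [[-0.988, 0.152, -0.005], [0.152, 0.988, -0.007], [0.004, -0.008, -1.0]]
ft_force: [5.4, -4.1, -11.5]
grip_width: 0.0233
```

```bash
python3 -m pendant '[[[10,-1.5,15],0,-1],[[11,-2,14],0,-1],[[13,-2,13],0,-1],[[14,-2,12],0,-1],[[15,-2,10],0,-1],[[16,-2.5,8],0,-1],[[17,-2.5,7],0,-1]]'
```

```text
time_s: 5.08
position: [0.588, 0.0313, 0.2504]
tool_rot: [[-0.988, 0.15, -0.034], [0.15, 0.989, -0.005], [0.033, -0.01, -0.999]]
ft_force: [-3.4, -2.6, -4.2]
grip_width: 0.0232
```

Run:
```python
from h import *
s,a,d=grab('scene');cv2.imwrite('pics/s2.png',cv2.resize(a[100:300,120:380,::-1],None,fx=3,fy=3))
```

```text
(no output)
```

View pics/s2.png

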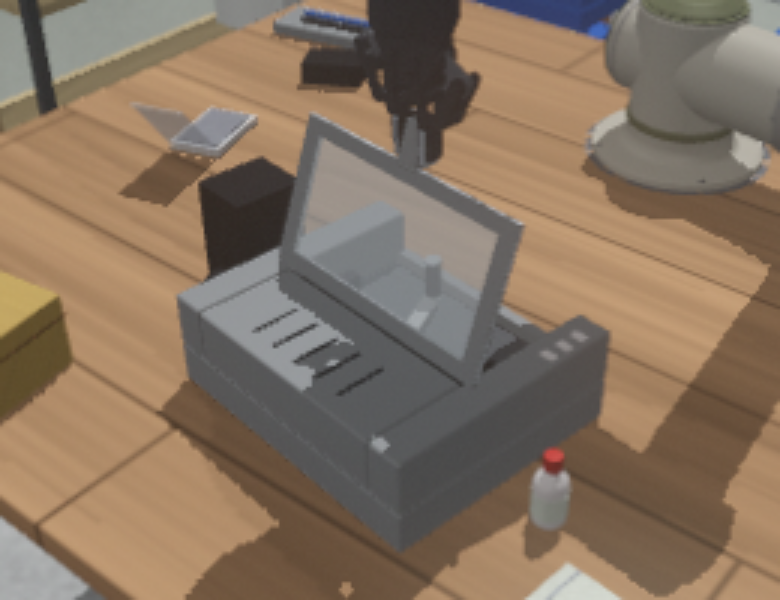

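The cover has risen to about 70° with the tongue still between the fingers. I take it the rest of the way.

```bash
python3 -m pendant '[[[15,-2,5],0,-1],[[15,-2,3.5],0,-1],[[15,-2.5,2],0,-1],[[15,-2.5,1],0,-1],[[0,0,0],0,-1],[[0,0,0],0,-1]]'
python3 - <<'E'
from h import *
uu,vv=np.meshgrid(np.arange(512),np.arange(384)); px=np.c_[uu.ravel(),vv.ravel()]
yaw=np.radians(-8.8);u=np.array([np.cos(yaw),np.sin(yaw)]);w=np.array([-u[1],u[0]])
s=env.observe();g=np.array(s['position'])-.019*np.array(s['tool_rot'])[:,2];H=np.array([.6480,.0222]);print('grip',g,np.degrees(np.arctan2(g[2]-.106,-(g[:2]-H)@u)),np.hypot(g[2]-.106,(g[:2]-H)@u))
for n in('scene','side'):
    s,a,d=grab(n);c=cam(n); r,o=rays(c,px); p=o+r*d.reshape(-1,1); rel=p[:,:2]-[.6263,.0256];X=rel@u;Y=rel@w;Z=p[:,2]
    m=(d.ravel()>0)&(abs(Y)<.134)&(abs(Y)>.06)&(Z>.125)&(Z<.262)&(abs(X-.022)<.06)
    print(n,m.sum())
    if m.sum()>30:
        k=np.polyfit(Z[m],X[m],1); e=X[m]-np.polyval(k,Z[m]);g2=abs(e)<.008; k=np.polyfit(Z[m][g2],X[m][g2],1); print('angle',90+np.degrees(np.arctan(k[0])),np.polyval(k,.106),e.std())
E
```

```text
time_s: 5.88
position: [0.6462, 0.0224, 0.2605]
tool_rot: [[-0.988, 0.15, -0.046], [0.15, 0.989, -0.003], [0.045, -0.01, -0.999]]
ft_force: [0.3, -0.8, -0.6]
grip_width: 0.0234
grip [0.64706068 0.02242548 0.27950765] 89.6820811125625 0.17351031685448637
scene 1597
angle 89.60811273449019 0.024757260083342048 0.0013490301415653343
side 972
angle 89.88526701011008 0.01958871184971027 0.0014759525618378607
```

```bash
python3 -m pendant '[[[0,0,0],0,0],[[0,0,0],0,0],[[0,0,0],0,0],[[0,0,12],0,0],[[0,0,12],0,0],[[-15,2,4],0,0],[[-25,4,0],0,0],[[-35,5,0],0,0],[[-35,-12,0],0,-1],[[-16,-25,0],0,-1],[[0,-27,0],0,-1],[[0,0,0],0,-1]]'
python3 - <<'E'
from h import *
uu,vv=np.meshgrid(np.arange(512),np.arange(384)); px=np.c_[uu.ravel(),vv.ravel()]
yaw=np.radians(-8.8);u=np.array([np.cos(yaw),np.sin(yaw)]);w=np.array([-u[1],u[0]])
for n in('scene','side'):
    s,a,d=grab(n);c=cam(n); r,o=rays(c,px); p=o+r*d.reshape(-1,1); rel=p[:,:2]-[.6263,.0256];X=rel@u;Y=rel@w;Z=p[:,2]
    m=(d.ravel()>0)&(abs(Y)<.134)&(Z>.125)&(Z<.262)&(abs(X-.022)<.04)
    k=np.polyfit(Z[m],X[m],1); e=X[m]-np.polyval(k,Z[m]);g2=abs(e)<.008; k=np.polyfit(Z[m][g2],X[m][g2],1); print(n,m.sum(),'angle',90+np.degrees(np.arctan(k[0])),np.polyval(k,.106))
    m=(d.ravel()>0)&(abs(Y)<.11)&(Z>.075)&(Z<.115)&(X<0)&(X>-.112)
    if m.sum()>5: print('idler?',m.sum(),np.median(np.c_[X,Y,Z][m],0))
s,a,d=grab('wrist','w3');print(s['position'],s['tool_rot'],s['grip_width'])
E
```

```text
time_s: 7.48
position: [0.5168, -0.0312, 0.2979]
tool_rot: [[-0.988, 0.148, -0.035], [0.149, 0.989, -0.006], [0.034, -0.011, -0.999]]
ft_force: [-0.8, 0.1, 0.4]
grip_width: 0.0006
scene 2883 angle 89.6755889747736 0.024541963220524078
idler? 9 [-0.03123153  0.09895624  0.07640558]
side 1723 angle 89.7546104665731 0.01985433441294346
idler? 101 [-0.03727978 -0.0307877   0.07792177]
[ 0.51687816 -0.02983643  0.29767987] [[-0.98857205  0.14659605 -0.03514127]
 [ 0.14688616  0.98913636 -0.00580708]
 [ 0.03390822 -0.01090248 -0.99936548]] 0.00013920404107372407
```

View pics/w3.png

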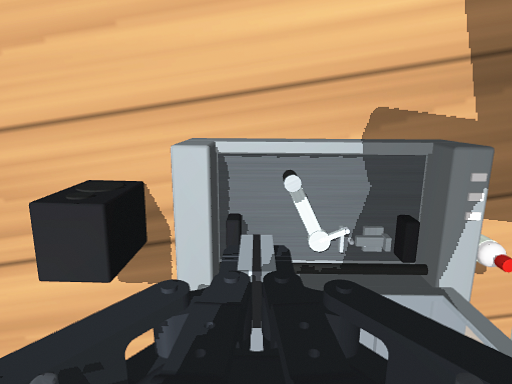

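Run:
```python
from h import *
s=env.observe();c=cam('wrist',s)
yaw=np.radians(-8.8);u=np.array([np.cos(yaw),np.sin(yaw)]);w=np.array([-u[1],u[0]])
for px,z in(((292,184),.101),((319,241),.055),((226,255),.1),((243,213),.1),((218,155),.047)):
    p=onplane(c,[px],z)[0];rel=p[:2]-[.6263,.0256];print(p.round(4),(rel@u*1000).round(1),(rel@w*1000).round(1))
```

```text
[0.5297 0.0033 0.101 ] -92.1 -36.8
[0.6129 0.0296 0.055 ] -13.9 1.9
[ 0.5963 -0.0757  0.1   ] -14.1 -104.7
[ 0.5529 -0.0505  0.1   ] -60.9 -86.4
[ 0.4951 -0.073   0.047 ] -114.5 -117.5
```

```bash
python3 -m pendant '[[[2,0,-40],0,-1],[[0,0,-40],0,-1],[[0,0,-40],0,-1],[[0,0,-40],0,-1],[[0,0,-30],0,-1],[[0,0,-20],0,-1],[[0,0,-12],0,-1],[[0,0,0],0,-1]]' 60
```

```text
time_s: 8.62
position: [0.5207, -0.023, 0.0702]
tool_rot: [[-0.99, 0.138, -0.032], [0.138, 0.99, -0.006], [0.03, -0.01, -0.999]]
ft_force: [-0.2, -0.2, -1.1]
grip_width: -0.0003
```

```bash
python3 -m pendant '[[[1,8,-1],0,-1],[[1,8,0],0,-1],[[1,8,0],0,-1],[[1,8,0],0,-1],[[1,8,0],0,-1]]'; python3 -m pendant '[[[0,0,0],0,-1]]'
```

```text
time_s: 9.25
position: [0.5264, 0.017, 0.071]
tool_rot: [[-0.99, 0.137, -0.03], [0.137, 0.99, -0.012], [0.028, -0.016, -0.999]]
ft_force: [-0.4, -6.5, -1.8]
grip_width: 0.0002
time_s: 9.38
position: [0.5264, 0.0175, 0.071]
tool_rot: [[-0.99, 0.136, -0.03], [0.136, 0.991, -0.012], [0.028, -0.016, -0.999]]
ft_force: [-0.4, -4.3, -1.9]
grip_width: 0.0003
```

```bash
python3 -m pendant '[[[1,7,0],0,-1],[[1,7,0],0,-1],[[1,7,0],0,-1],[[0,0,0],0,-1]]'; python3 -m pendant '[[[0,0,0],0,-1]]'
python3 - <<'E'
from h import *
s,a,d=grab('wrist');cv2.imwrite('pics/w4.png',a[...,::-1])
_,b,_=grab('side');cv2.imwrite('pics/sd4.png',cv2.resize(b[130:280,150:310,::-1],None,fx=4,fy=4))
_,b,_=grab('scene');cv2.imwrite('pics/sc4.png',cv2.resize(b[130:280,170:340,::-1],None,fx=4,fy=4))
rel=np.array(s['position'])[:2]-[.6263,.0256];print(rel@[.988,-.153],rel@[.153,.988],s['position'],s['ft_force'])
E
```

```text
time_s: 9.88
position: [0.5293, 0.0376, 0.0709]
tool_rot: [[-0.99, 0.136, -0.031], [0.137, 0.991, -0.016], [0.028, -0.02, -0.999]]
ft_force: [-0.8, -7.6, -1.7]
grip_width: 0.0
time_s: 10.0
position: [0.5292, 0.0372, 0.071]
tool_rot: [[-0.99, 0.136, -0.031], [0.136, 0.991, -0.016], [0.028, -0.02, -0.999]]
ft_force: [-1.1, -6.9, -1.5]
grip_width: -0.0001
-0.09769123702648039 -0.0033661275442931006 [0.52922265 0.03722622 0.07096046] [-1.08930007 -6.89311698 -1.52491447]
```

View pics/w4.png

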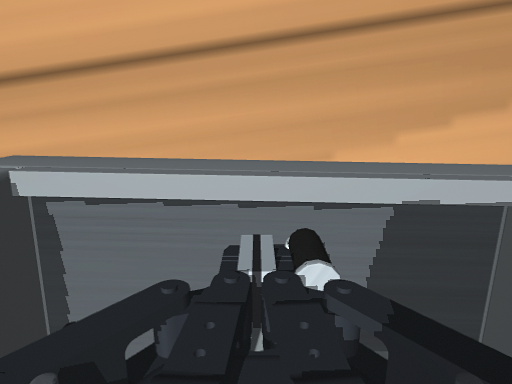

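View pics/sd4.png

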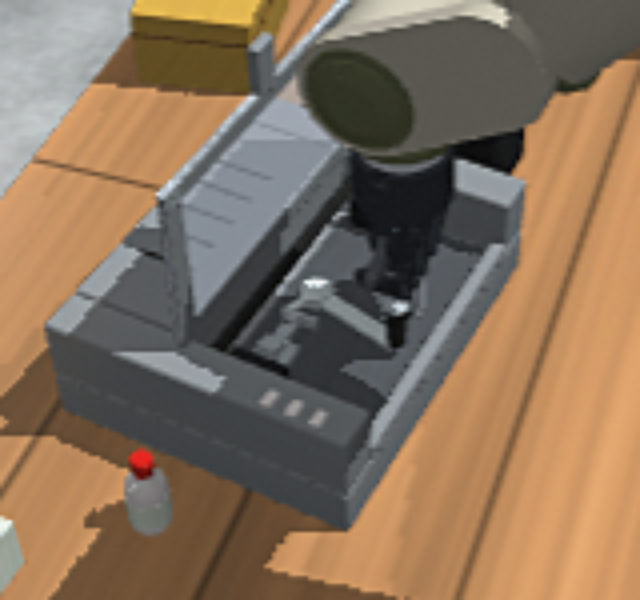

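Run:
```python
from h import *
s=env.observe();yaw=np.radians(-8.8);u=np.array([np.cos(yaw),np.sin(yaw)]);w=np.array([-u[1],u[0]])
for n,px,z in(('wrist',(318,276),.101),('side',(249.8,206.8),.101)):
    p=onplane(cam(n,s),[px],z)[0];rel=p[:2]-[.6263,.0256];X,Y=rel@u*1000,rel@w*1000;print(n,p.round(4),X.round(1),Y.round(1),'a',.45+np.arctan2(Y,-15-X))
uu,vv=np.meshgrid(np.arange(512),np.arange(384)); px=np.c_[uu.ravel(),vv.ravel()]
for n in('scene','side'):
    _,a,d=grab(n);c=cam(n); r,o=rays(c,px); p=o+r*d.reshape(-1,1); rel=p[:,:2]-[.6263,.0256];X=rel@u;Y=rel@w;Z=p[:,2]
    m=(d.ravel()>0)&(abs(Y)<.134)&(Z>.125)&(Z<.262)&(abs(X-.022)<.03)
    k=np.polyfit(Z[m],X[m],1); e=X[m]-np.polyval(k,Z[m]);g2=abs(e)<.006; k=np.polyfit(Z[m][g2],X[m][g2],1); print(n,m.sum(),'angle',90+np.degrees(np.arctan(k[0])))
```

```text
wrist [0.5283 0.0606 0.101 ] -102.2 19.6 a 0.6708768617941541
side [0.5275 0.0636 0.101 ] -103.5 22.4 a 0.6980867540232636
scene 2879 angle 89.74019953680413
side 1374 angle 89.8278669100927
```

```bash
python3 -m pendant '[[[0.3,2.5,0],0,-1],[[0,0,0],0,-1]]'; python3 -m pendant '[[[0,0,0],0,-1],[[0,0,0],0,-1],[[0,0,0],0,-1],[[0,0,0],0,-1]]'; python3 -c "
from h import *
s=env.observe();print(s['position'],s['ft_force'],s['time_s']);ticket.close_job()"
```

```text
time_s: 10.5
position: [0.5294, 0.0386, 0.071]
tool_rot: [[-0.99, 0.136, -0.031], [0.137, 0.99, -0.018], [0.029, -0.022, -0.999]]
ft_force: [-2.0, -6.8, -2.6]
grip_width: -0.0002
time_s: 11.0
position: [0.5288, 0.0367, 0.071]
tool_rot: [[-0.99, 0.137, -0.033], [0.137, 0.99, -0.022], [0.03, -0.026, -0.999]]
ft_force: [-1.0, -6.6, -1.8]
grip_width: -0.0001
[0.52876413 0.03669696 0.07100492] [-1.03707147 -6.57257447 -1.76461528] 11.0
the job is handed in; nothing more can be done
```

The cover is standing upright, and the shut fingers are holding the tension arm past its click. I handed the job in at 11.0 s of the 51 s allowed. I never touched the other things on the table.

- **Cover:** I pinched the tongue, swung the cover up and let go. Fits to the depth pictures from both fixed cameras put it at 89.7–89.8°, and it had not moved after the arm push.
- **Tension arm:** I pushed the roller towards +y, with about 7 N on the tool, as expected past the click. The wrist view gave an angle of 0.67 rad and the side view 0.70. These two readings disagree slightly, but both are well clear of the 0.56 click and the 0.88 stop.
- **Final hold:** A last 2.5 mm nudge did not hold. During the hold rows the tool eased back about 2 mm, ending within 1 mm of where I had measured the angle. That leaves the arm at about 0.66–0.68 rad, still at 6.6 N when I handed in. I did not take another picture after that.
- **Disagreement:** Heights from the wrist camera's depth read about 10 mm too high on the tongue. I went by the fixed cameras and the sizes given instead.

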